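# Take a valve's length on the two-track gauge and copy it to the second stop

### The arm

A 7-joint arm with a two-finger parallel gripper is mounted at the origin on the work surface. World frame = base frame: x ahead of the robot, y to its left, z up, the work surface at z = 0. Lengths are in mm, angles in rad, forces in N, time in s.
With the tool pointing down it reaches from about 400 to 750 mm from the base axis. Payload 19.5 kg.
Tool frame: the origin (TCP) lies midway between the tips of the shut fingers; the grasp point (between the pads) lies 19 mm behind it (env.grip_depth is the distance from the TCP to the grasp point, in mm); x points along the fingers, z is the direction in which the jaws open and shut, and the axes are right-handed (so a half turn about x gives the same grasp; the last joint's range is limited). The gripper opens to 85 mm and grips with 20 to 120 N. Pads are 22 mm wide; open, the fingers measure 114 mm over their backs; the gripper's body (76 mm by 85 mm) begins 54 mm behind the grasp point. The pads swing forward as they close: fully open they stand 13 mm farther back than shut.
Start: joints at [1.144, 0.707, -0.028, 1.485, 0.022, 0.951, -0.075], TCP at [215.831, -532.928, 231.268] pointing down, gripper open.
Joint ranges: [-2.71, 2.71], [-0.32, 2.16], [-1.57, 1.52], [0, 2.45], [-1.46, 4.6], [0, 2.02], [-2.83, 2.83]. Speed limits (rad/s): [1.89, 1.89, 2.57, 2.57, 3.01, 3.01, 3.01].

### API

Orientations are given as a unit quaternion [x, y, z, w].
In Python, from station import env, viewer, sign_off gives the robot as it stands.
- The arm moves only by the shell command python3 -m jog 'ROWS'. ROWS is JSON, a list of rows, each a list of 3 entries, a list of its own where there are three numbers: the shift along the world's x, y, z in m, then the turn, a rotation vector about the world's x, y, z in degrees, then the closure, from -1 (fully open) to 1 (shut). In form: [[[dx, dy, dz], [wx, wy, wz], gripper], ...]. A call has 1 to 5 rows; each row shifts and turns the commanded pose from where the row before left it; what a row does not reach is not made up. A row lasts 1/12 s, in which the tool goes at most 41.7 mm and 7.16 degrees, less where a joint would pass 70% of its speed; a pose out of reach is approached as far as the arm can. A call with a gripper value outside its range is refused whole. The fingers move at their own pace and stop on an object; the grip force is fixed at half the most. Time passes only in rows, so rows that do not move let the fingers close. It gives the time, the measured TCP pose, the force and the opening at its end, in the units of the state.
- env.observe(): the state, without advancing time (a new reading comes with each control period).
- viewer.capture(name): name is "scene" or "top"; returns a dict with "color" (400x640x3 uint8, red, green, blue), "depth" (400x640 float32, mm along the optical axis (not along the pixel's ray), 0 where there is no reading), "fx", "fy", "cx", "cy" (pixels), "dist_coeffs" ([k1, k2, p1, p2, k3] as OpenCV has them; the pictures are not rectified), "extrinsics" (4x4, takes a point from camera to world coordinates). Camera axes: x right, y down, z forward; pixel columns grow to the right and rows downward; lengths in mm; the calibration is good to about 2 mm. A picture is of the moment at which its call begins.
- sign_off(): hands the job in, once; it reports no verdict.
The state is a dict: "clock": time; "q": joint angles; "joint_vel": joint speeds; "tau": joint torques, N m; "position": TCP position; "tcp_rot": TCP orientation; "contact_force": force on the tool from outside, world axes, zero at the start; "moment": the same for the moment, N m; "opening": finger opening in mm.
Only numpy, scipy, OpenCV 4.12 (cv2) and the standard library are available. Lean on these libraries where they do the work, as an engineer would, in place of code of your own. Each camera call takes 0.05 s, during which the arm holds its last target. There are 200 camera calls.

### The job

Clear the wooden block off the gauge and lay it in the steel tray. Gently slide the stop behind the lying valve along its track until it has pushed the valve fully home against the fence, and leave it touching the stem tip, without touching that valve with the gripper; then set the other stop level with it, so that both front faces are in line across the gauge. Leave everything else undisturbed.

Things in the scene. Friction and masses are not known exactly. Their poses are not given: they have to be found in the camera images.
- gauge: Steel plate of a valve-length gauge, fixed on the bench, 240 (x) by 390 (y) by 16 mm thick. Origin at the centre of its underside, so its top is at z = 16 mm. Two tracks, flush dark lines along y, at x = -55 mm (near the robot) and +55 mm (far), each with one sliding stop whose front face can travel from gauge y = -170 to +20 mm.
- stop_near_face (a point): Front face of the near track's sliding stop (gauge x = -55 mm), mid-width, 26 mm above the plate. Axes as the gauge's; slides along gauge y, +y towards the fence. Bare-metal upright plate 44 mm wide, 16 mm thick (face back to y = -16 mm), top 90 mm above the plate; low foot 14 mm high reaches back to y = -40 mm. About 2 N of friction; stays where left.
- stop_far_face (a point): Front face of the far track's sliding stop (gauge x = +55 mm), mid-width, 26 mm above the plate. Axes as the gauge's; slides along gauge y, +y towards the fence. Bare-metal upright plate 44 mm wide, 16 mm thick (face back to y = -16 mm), top 90 mm above the plate; low foot 14 mm high reaches back to y = -40 mm. About 2 N of friction; stays where left.
- nest: Fixed nest clamped on one of the two tracks (either). Origin on the plate top, on the track's line; axes as the gauge's. Grey cradle 44 mm wide, y = 15 to 78 mm, with an open-topped channel 14 mm wide, sides up to z = 26 mm; dark upright fence plate 60 mm wide, 60 mm high, 16 mm thick, its face at y = +115 mm. Does not move.
- valve: Engine valve lying in the nest, 130 mm long, 0.16 kg. Origin at the centre of its stem tip; its y axis runs along the stem to the head, which points to the fence. Stem 12 mm and head 44 mm in diameter, axis 26 mm above the plate. Starts 8 to 25 mm short of the fence; slides along the cradle at about 1 N. When it is home its tip is at nest y = -15 mm.
- valve_head (a point): Centre of the flat outer face of that valve's head, 130 mm from its tip; home when it touches the fence (nest y = +115 mm).
- block: Loose pale wooden block, 90 mm (its x) by 36 mm (its y) by 40 mm high, about 0.08 kg. Origin at the centre of its underside. It lies flat across the other track of the gauge, on the plate.
- block_mid (a point): Centre of the wooden block (20 mm above its underside).
- tray: Fixed open steel tray on the bench at one side of the gauge (left or right), 200 mm (x) by 140 mm (y) by 25 mm high outside, walls and floor 4 mm thick. Origin at the centre of its underside.
- tray_spring: Valve spring standing upright in the tray's +x half (tray x = 60 to 68 mm, near y = 0), 40 mm in diameter, 60 mm high, loose. Origin at the centre of its underside. Leave it standing.
- casting: Grey cylinder-head casting, fixed, on the side of the gauge opposite the tray; 170 mm (x) by 130 mm (y), 95 mm high with its studs. Origin at the centre of its underside. An obstacle.
- standing_valve: Loose valve standing on its head on the gauge plate between the tracks, at the fence end; head 42 mm in diameter, 115 mm high. Origin at the centre of its underside. Leave it standing.
- plate_spring: Small loose valve spring standing on the gauge plate between the two tracks, at the end where the stops start; 36 mm in diameter, 50 mm high. Origin at the centre of its underside. Leave it standing.
- oil_can: Loose closed can, 64 mm in diameter, 140 mm high, standing beyond the gauge on the left. Origin at the centre of its underside. Leave it standing. (Also fixed, and only obstacles: a bronze spring tester 200 mm high beyond the gauge, over 0.76 m ahead of the robot; a hammer and a wood piece beside it; a wrench flat between robot and gauge.)

How it is judged:
By the outcome, as a careful person would: the job done as asked, in the order asked, and still so for the second after the job is handed in, with the robot touching nothing.
It also fails if it takes over 61 s, if anything falls off the work surface, if the arm or the gripper's body presses on something with over 40 N, if the wrist force passes 120 N, or if a joint passes its speed limit or range.

## Working session

There is one attempt and no reset: what is moved stays moved. The work goes in short steps, Python scripts to look and compute and a shell command to move; the robot and the scene stay as the last step left them, time stands still between calls to the robot, and variables do not carry over. Pictures are saved under pics/ and viewed, about 8 in all and at most 12, crops included, and the job is handed in when it is done.

```bash
ls; mkdir -p pics; python3 - <<'E'
from station import env, viewer
import cv2,pickle
o=env.observe(); print(o)
for n in("scene","top"):
    c=viewer.capture(n); pickle.dump(c,open(f"pics/{n}0.pkl","wb")); cv2.imwrite(f"pics/{n}0.png",c["color"][:,:,::-1])
    print(n,c["fx"],c["fy"],c["cx"],c["cy"],c["dist_coeffs"],c["extrinsics"])
E
```

```text
pics
{'clock': 0.0, 'q': array([ 1.14434083,  0.70707306, -0.02759864,  1.48499639,  0.02201892,
        0.95088476, -0.07553254]), 'joint_vel': array([-3.57016793e-04,  1.03440916e-04,  2.16347169e-03, -3.41252162e-05,
        4.38779468e-04,  2.22835863e-04,  6.45698895e-04]), 'tau': array([-1.04429455e-04, -8.83207798e+01,  1.23452291e+00, -2.36160064e+01,
        1.68535643e-02,  6.61486178e-03, -4.21547486e-05]), 'position': array([ 215.7063515 , -532.72901236,  230.8454353 ]), 'tcp_rot': array([ 0.39538093,  0.58668763, -0.39499882,  0.58604392]), 'contact_force': array([-0.11966833, -0.26460547, -0.24076721]), 'moment': array([ 0.01770932, -0.01506534,  0.04579092]), 'opening': 85.46305242159426}
scene 416.2245623245895 416.2245623245895 316.88087408974457 201.49819871276102 [-0.02340294  0.          0.          0.          0.        ] [[ 2.28818404e-01  6.19846733e-01 -7.50621187e-01  1.27633887e+03]
 [ 9.73416670e-01 -1.37685326e-01  1.83037532e-01 -1.72831646e+02]
 [ 1.01056933e-02 -7.72549532e-01 -6.34874079e-01  6.75914379e+02]
 [ 0.00000000e+00  0.00000000e+00  0.00000000e+00  1.00000000e+00]]
top 402.0147321728984 402.0147321728984 319.10726759175895 196.53221570189783 [-0.07678306  0.          0.          0.          0.        ] [[-6.46222934e-02 -9.77460254e-01  2.00986096e-01  3.41522708e+02]
 [-9.97909346e-01  6.31069009e-02 -1.39447614e-02 -2.77141114e+00]
 [ 9.46840368e-04 -2.01467046e-01 -9.79494836e-01  1.23853118e+03]
 [ 0.00000000e+00  0.00000000e+00  0.00000000e+00  1.00000000e+00]]
```

View pics/top0.png

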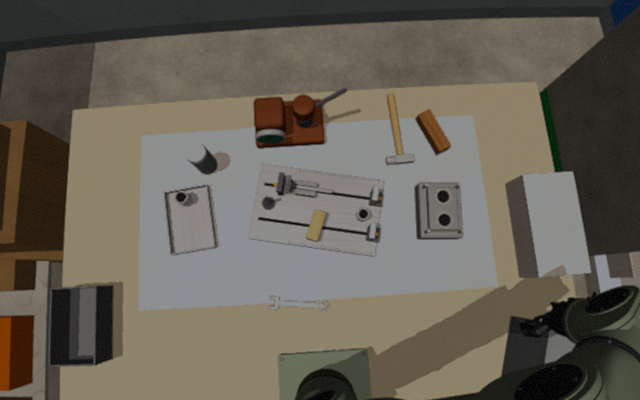

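View pics/scene0.png

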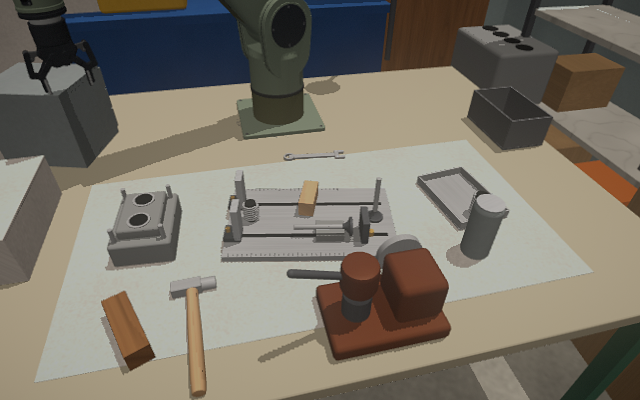

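The top view shows the gauge at about (249-386, 164-256). The nest and lying valve are on the far (upper) track, the block is at (317,225) on the near track, and both stops are at the right end, (376,195) and (374,232). The tray is on the left at (190,220), with its spring at (183,198) and the can at (205,158). The casting is on the right.

```bash
cat > h.py <<'E'
import numpy as np, cv2, pickle
def K(c): return np.array([[c["fx"],0,c["cx"]],[0,c["fy"],c["cy"]],[0,0,1]])
def rays(c,uv):
    p=cv2.undistortPoints(np.float32(uv).reshape(-1,1,2),K(c),np.array(c["dist_coeffs"])).reshape(-1,2)
    return np.c_[p,np.ones(len(p))]@c["extrinsics"][:3,:3].T, c["extrinsics"][:3,3]
def plane(c,uv,z):
    d,o=rays(c,uv); return o+d*((z-o[2])/d[:,2])[:,None]
def project(c,P):
    T=np.linalg.inv(c["extrinsics"]); r,_=cv2.Rodrigues(T[:3,:3])
    return cv2.projectPoints(np.float64(P).reshape(-1,1,3),r,T[:3,3],K(c),np.array(c["dist_coeffs"]))[0].reshape(-1,2)
def cloud(c):
    h,w=c["depth"].shape; u,v=np.meshgrid(np.arange(w),np.arange(h))
    d,o=rays(c,np.c_[u.ravel(),v.ravel()]); return (o+d*c["depth"].reshape(-1,1)).reshape(h,w,3)
def load(n): return pickle.load(open(f"pics/{n}.pkl","rb"))
E
python3 - <<'E'
from h import *
c=load("top0"); P=cloud(c); Z=P[...,2]
print("bench z",np.median(Z[270:290,180:260]), "plate",np.median(Z[185:190,300:340]),np.std(Z[205:210,270:300]))
# plate by height
m=((Z>9)&(Z<24)).astype(np.uint8); m[:150]=0;m[270:]=0;m[:,:235]=0;m[:,400:]=0
m=cv2.morphologyEx(m,cv2.MORPH_CLOSE,np.ones((5,5)))
n,l,s,ce=cv2.connectedComponentsWithStats(m); k=1+s[1:,4].argmax()
ct=max(cv2.findContours((l==k).astype(np.uint8),0,2)[0],key=cv2.contourArea)
W=plane(c,ct.reshape(-1,2),16)[:,:2]; print("gauge",s[k],cv2.minAreaRect(np.float32(W)))
# tray
m=((Z>12)&(Z<32)).astype(np.uint8); m[:175]=0;m[265:]=0;m[:,:150]=0;m[:,230:]=0
ys,xs=np.nonzero(m);print("tray",len(xs),cv2.minAreaRect(np.float32(plane(c,np.c_[xs,ys],25)[:,:2])))
# block top
m=((Z>50)&(Z<62)).astype(np.uint8); m[:200]=0;m[250:]=0;m[:,:295]=0;m[:,335:]=0
ys,xs=np.nonzero(m);print("block",len(xs),Z[m>0].mean(),cv2.minAreaRect(np.float32(plane(c,np.c_[xs,ys],56)[:,:2])))
big=cv2.resize(c["color"][145:275,150:400,::-1],None,fx=3.2,fy=3.2,interpolation=cv2.INTER_CUBIC);cv2.imwrite("pics/top0z.png",cv2.convertScaleAbs(big,alpha=1.5))
E
```

```text
bench z 0.7366995817047837 plate 38.90676356891095 3.52060100570389
gauge [ 249  164  134   93 8202] ((554.5946655273438, -11.268203735351562), (390.52166748046875, 240.5255889892578), 78.18425750732422)
tray 515 ((547.1869506835938, 381.1656188964844), (202.86512756347656, 151.83404541015625), 6.7549729347229)
block 364 55.32848446630185 ((499.945068359375, -4.696857452392578), (35.863922119140625, 89.80227661132812), 68.80929565429688)
```

View pics/top0z.png

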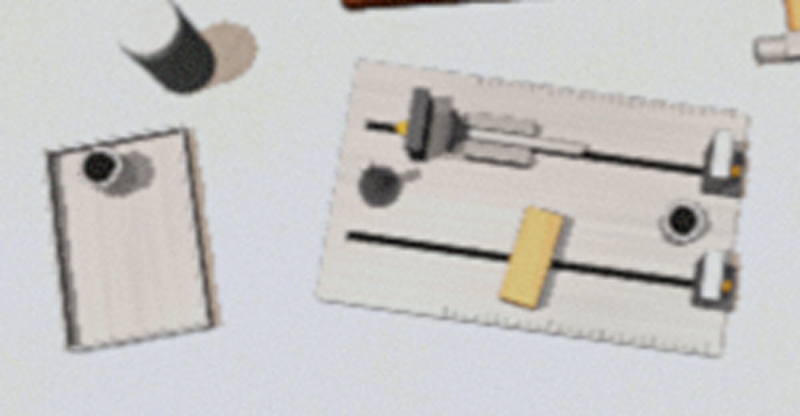

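The zoom confirms the measured layout: the gauge rectangle comes out at 390×240 and the block at 90×36, with its top at z=55. Next I locate the rest in gauge coordinates and work out the turns.

```bash
cat >> h.py <<'E'
G0=np.array([554.6,-11.3]); GY=np.deg2rad(78.18-90)
Rg=np.array([[np.cos(GY),-np.sin(GY)],[np.sin(GY),np.cos(GY)]])
def tog(p): return (np.asarray(p)[...,:2]-G0)@Rg
def fromg(p): return G0+np.asarray(p)@Rg.T
E
python3 - <<'E'
from h import *
from scipy.spatial.transform import Rotation as R
from station import env
o=env.observe(); M=R.from_quat(o["tcp_rot"]).as_matrix(); print("tool x",M[:,0],"tool z",M[:,2])
c=load("top0");s=load("scene0");P=cloud(c);g=tog(P);Z=P[...,2]
# yaw from dark tracks
gr=c["color"].max(2)
ok=(Z<26)&(Z>5)&(gr<70)
for x,(a,b) in((-55,(-150,150)),(55,(-120,-30))):
    q=tog(plane(c,np.argwhere(np.ones(gr.shape))[:,::-1],16)).reshape(400,640,2)
    m=ok&(abs(q[...,0]-x)<12)&(q[...,1]>a)&(q[...,1]<b); pts=q[m]
    print("track",x,m.sum(),np.polyfit(pts[:,1],pts[:,0],1) if m.sum()>5 else gr[m])
for nm,c_ in(("top",c),("scene",s)):
    P=cloud(c_);g=tog(P);Z=P[...,2];inn=(abs(g[...,0])<125)
    for n,x in(("near",-55),("far",55)):
        m=(abs(g[...,0]-x)<30)&(g[...,1]<-100)&(g[...,1]>-215)&(Z>80)&(Z<115)
        print(nm,"stop",n,m.sum(),Z[m].max(),np.percentile(g[m],[5,50,95],axis=0).round(1).tolist())
    m=(abs(g[...,0])<30)&(g[...,1]<-60)&(g[...,1]>-180)&(Z>55)&(Z<75);print(" pspring",m.sum(),np.percentile(g[m],[5,50,95],axis=0).round(1).tolist())
    m=(abs(g[...,0])<25)&(g[...,1]>60)&(Z>100)&(Z<140);print(" svalve",m.sum(),np.median(g[m],axis=0))
    m=(abs(g[...,0]-55)<35)&(g[...,1]>60)&(g[...,1]<190)&(Z>66)&(Z<85);print(" fence",m.sum(),np.percentile(g[m],[5,50,95],axis=0).round(1).tolist())
    m=(abs(g[...,0]-55)<7)&(g[...,1]>-80)&(g[...,1]<60)&(Z>40)&(Z<56);print(" stem y",m.sum(),np.sort(g[m][:,1])[:6].round(1))
    m=(P[...,1]<-215)&(P[...,1]>-420)&(P[...,0]>430)&(P[...,0]<680)&(Z>40)&(Z<110);print(" casting world",np.percentile(P[m],[1,99],axis=0).round(0).tolist())
E
```

```text
tool x [-4.09256892e-04  8.85858141e-04 -9.99999524e-01] tool z [ 0.3753597  -0.92687871 -0.0009747 ]
track -55 183 [-1.03750188e-03 -5.43883643e+01]
track 55 59 [3.50895286e-03 5.59215281e+01]
top stop near 88 109.59706398766275 [[-75.6, -172.2], [-55.5, -165.4], [-34.7, -159.8]]
top stop far 100 110.19930996648759 [[34.0, -170.7], [53.3, -162.3], [74.6, -155.8]]
 pspring 108 [[-16.7, -154.8], [-2.2, -139.8], [12.3, -124.9]]
 svalve 23 [ -5.68594896 150.39107387]
 fence 112 [[27.4, 111.2], [55.2, 118.1], [82.2, 125.3]]
 stem y 120 [-38.1 -37.7 -35.6 -35.1 -34.7 -32.5]
 casting world [[436.0, -419.0, 44.0], [606.0, -313.0, 91.0]]
scene stop near 163 109.94601325402766 [[-70.7, -176.2], [-38.7, -167.5], [-30.2, -161.4]]
scene stop far 207 110.20181561941286 [[38.9, -172.1], [69.5, -163.7], [79.7, -157.3]]
 pspring 158 [[-11.3, -156.8], [5.7, -141.0], [17.6, -126.4]]
 svalve 70 [  1.7817633  148.63993716]
 fence 171 [[31.4, 109.0], [63.8, 116.0], [87.1, 123.8]]
 stem y 187 [-38.  -38.  -38.  -35.9 -35.8 -35.8]
 casting world [[457.0, -419.0, 42.0], [610.0, -315.0, 94.0]]
```

```bash
python3 -m jog '[[[0.010,0.018,0],[0,0,7],-1],[[0.018,0.033,0],[0,0,7],-1],[[0.018,0.033,0],[0,0,7],-1],[[0.018,0.033,0],[0,0,7],-1],[[0.018,0.033,0],[0,0,7],-1]]' && python3 -m jog '[[[0.018,0.033,0],[0,0,7],-1],[[0.018,0.033,0],[0,0,7],-1],[[0.018,0.033,0],[0,0,7],-1],[[0.018,0.033,0],[0,0,7],-1],[[0.018,0.033,0],[0,0,7],-1]]'
```

```text
clock: 0.52
position: [298.2, -381.2, 231.2]
tcp_rot: [0.199, 0.679, -0.198, 0.679]
contact_force: [1.3, 0.6, -0.6]
opening: 85.3
clock: 0.93
position: [388.2, -216.3, 231.3]
tcp_rot: [-0.015, 0.707, 0.015, 0.707]
contact_force: [0.8, -0.5, 0.7]
opening: 85.1
```

```bash
python3 -m jog '[[[0.016,0.030,0],[0,0,6.7],-1],[[0.016,0.030,0],[0,0,6.7],-1],[[0.016,0.030,0],[0,0,6.7],-1],[[0.016,0.030,0],[0,0,6.7],-1],[[0.016,0.030,0],[0,0,6.7],-1]]' && python3 -m jog '[[[0.016,0.030,0],[0,0,6.7],-1],[[0.0158,0.0316,-0.020],[0,0,6.7],-1],[[0,0,-0.035],[0,0,6.7],-1],[[0,0,-0.035],[0,0,6.7],-1],[[0,0,-0.030],[0,0,6.5],-1]]' && python3 -m jog '[[[0,0,0],[0,0,0],-1]]' && python3 - <<'E'
from h import *
from station import env,viewer
from scipy.spatial.transform import Rotation as R
o=env.observe(); M=R.from_quat(o["tcp_rot"]).as_matrix(); print(o["position"],np.rad2deg(np.arctan2(M[1,2],M[0,2])),o["q"].round(2))
c=viewer.capture("scene");pickle.dump(c,open("pics/scene1.pkl","wb"))
cv2.imwrite("pics/scene1.png",cv2.convertScaleAbs(cv2.resize(c["color"][120:280,200:440,::-1],None,fx=3.3,fy=3.3,interpolation=cv2.INTER_CUBIC),alpha=1.3))
E
```

```text
clock: 1.35
position: [468.3, -66.3, 231.2]
tcp_rot: [-0.218, 0.673, 0.218, 0.673]
contact_force: [-0.4, -1.8, 0.3]
opening: 85.1
clock: 1.77
position: [499.1, -5.7, 109.2]
tcp_rot: [-0.401, 0.582, 0.402, 0.582]
contact_force: [1.1, -0.5, -0.3]
opening: 85.2
clock: 1.85
position: [497.5, -6.4, 106.9]
tcp_rot: [-0.4, 0.584, 0.403, 0.58]
contact_force: [0.9, -0.7, -1.1]
opening: 85.3
[497.49802133  -6.42433808 106.92096225] 69.21390773175781 [ 0.23  0.84 -0.51  1.89  0.68  0.61  0.48]
```

View pics/scene1.png

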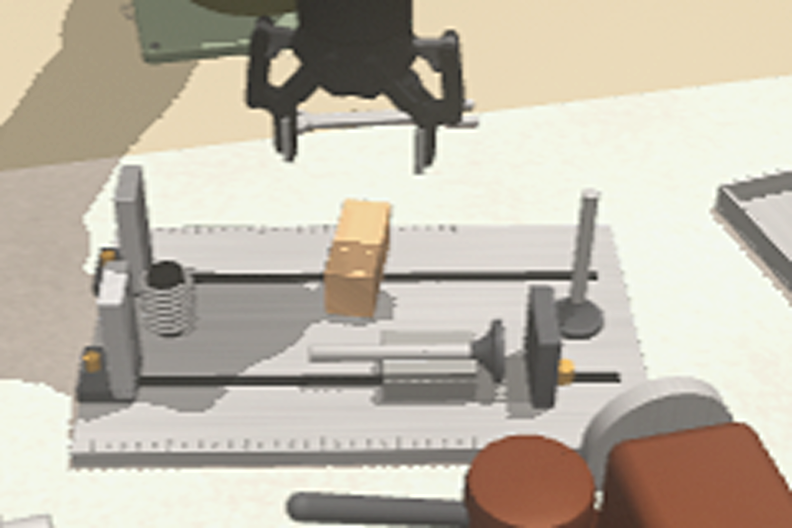

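The view shows the fingers at (290,150) and (425,165), either side of the block at (355,260) and clear of everything else. I descend and grip.

```bash
python3 -m jog '[[[0.002,0.002,-0.025],[0,0,0],-1],[[0,0,-0.025],[0,0,0],-1],[[0,0,-0.020],[0,0,0],-1],[[0,0,-0.016],[0,0,0],-1],[[0,0,0],[0,0,0],-1]]' && python3 -m jog '[[[0,0,0],[0,0,0],0],[[0,0,0],[0,0,0],0.5],[[0,0,0],[0,0,0],1],[[0,0,0],[0,0,0],1],[[0,0,0],[0,0,0],1]]' && python3 -m jog '[[[0,0,0],[0,0,0],1],[[0,0,0],[0,0,0],1],[[0,0,0],[0,0,0],1],[[0,0,0],[0,0,0],1],[[0,0,0],[0,0,0],1]]'
```

```text
clock: 2.32
position: [501.8, -4.5, 25.0]
tcp_rot: [-0.399, 0.584, 0.398, 0.584]
contact_force: [0.6, -0.1, -0.6]
opening: 85.1
clock: 2.73
position: [502.2, -4.5, 26.5]
tcp_rot: [-0.4, 0.583, 0.399, 0.584]
contact_force: [-1.7, -1.0, 14.8]
opening: 35.1
clock: 3.15
position: [502.2, -4.5, 26.5]
tcp_rot: [-0.4, 0.583, 0.399, 0.584]
contact_force: [-2.1, -1.2, 18.2]
opening: 35.2
```

```bash
python3 -m jog '[[[0,0,0.012],[0,0,0],1],[[0,0,0.030],[0,0,0],1],[[0,0,0.035],[0,0,0],1],[[0,0,0.035],[0,0,0],1],[[0,0,0.010],[0,0,0],1]]' && python3 -m jog '[[[0,0.015,0],[0,0,0],1],[[0.001,0.035,0],[0,0,4],1],[[0.001,0.038,0],[0,0,4],1],[[0.001,0.038,0],[0,0,4],1],[[0.001,0.038,0],[0,0,4],1]]' && python3 -m jog '[[[0.001,0.038,0],[0,0,4],1],[[0.001,0.038,0],[0,0,4],1],[[0.001,0.038,0],[0,0,3.5],1],[[0,0.038,0],[0,0,0],1],[[0,0.038,0],[0,0,0],1]]' && python3 -m jog '[[[0,0.027,0],[0,0,0],1],[[0,0,0],[0,0,0],1],[[0,0,0],[0,0,0],1]]'
```

```text
clock: 3.57
position: [502.6, -4.2, 151.9]
tcp_rot: [-0.4, 0.582, 0.399, 0.585]
contact_force: [-0.0, 0.6, -0.7]
opening: 35.1
clock: 3.98
position: [505.4, 161.2, 147.5]
tcp_rot: [-0.478, 0.521, 0.478, 0.521]
contact_force: [0.5, 0.7, -0.8]
opening: 35.3
clock: 4.4
position: [508.3, 351.2, 147.3]
tcp_rot: [0.527, -0.472, -0.527, -0.471]
contact_force: [0.2, -0.5, -1.2]
opening: 35.4
clock: 4.65
position: [507.8, 377.8, 146.9]
tcp_rot: [-0.527, 0.471, 0.527, 0.471]
contact_force: [0.8, -0.1, -0.6]
opening: 34.9
```

```bash
python3 - <<'E'
from h import *
from station import env,viewer
from scipy.spatial.transform import Rotation as R
o=env.observe(); M=R.from_quat(o["tcp_rot"]).as_matrix(); print(o["position"],np.rad2deg(np.arctan2(M[1,2],M[0,2])),o["opening"])
c=viewer.capture("scene");pickle.dump(c,open("pics/scene2.pkl","wb"))
cv2.imwrite("pics/scene2.png",cv2.convertScaleAbs(cv2.resize(c["color"][70:270,300:560,::-1],None,fx=3,fy=3,interpolation=cv2.INTER_CUBIC),alpha=1.3))
E
```

```text
[507.81201467 377.82401742 146.89876731] 96.44453006301326 34.853153498018735
```

View pics/scene2.png

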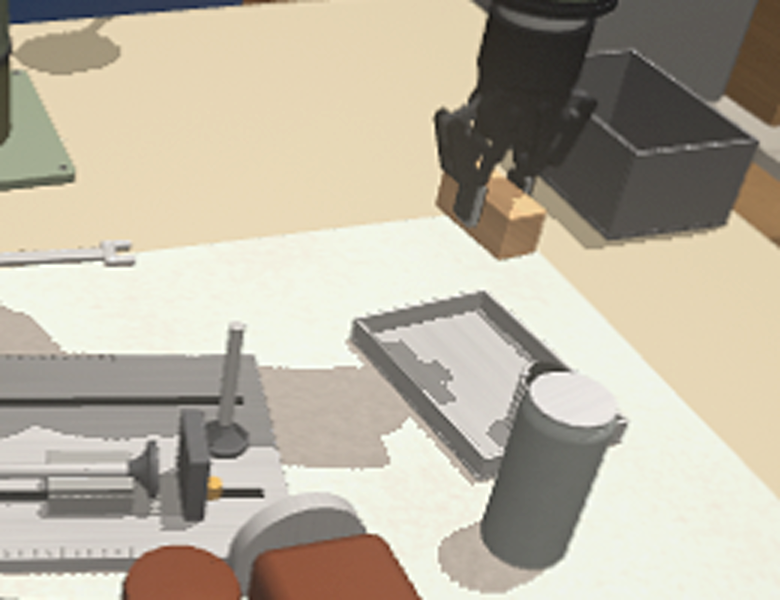

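The block is held level at (490,215), above the tray's near half and clear of the spring. I lower it.

```bash
python3 -m jog '[[[0,0,-0.030],[0,0,0],1],[[0,0,-0.035],[0,0,0],1],[[0,0,-0.035],[0,0,0],1],[[0,0,-0.015],[0,0,0],1],[[0,0,-0.008],[0,0,0],1]]' && python3 -m jog '[[[0,0,-0.003],[0,0,0],1],[[0,0,0],[0,0,0],1]]'
```

```text
clock: 5.12
position: [508.4, 375.2, 22.5]
tcp_rot: [0.527, -0.473, -0.527, -0.471]
contact_force: [0.6, -0.9, -0.8]
opening: 35.3
clock: 5.28
position: [509.1, 376.7, 22.2]
tcp_rot: [0.527, -0.471, -0.527, -0.472]
contact_force: [0.8, -0.2, -0.7]
opening: 35.3
```

```bash
python3 -m jog '[[[0,0,-0.003],[0,0,0],1],[[0,0,-0.002],[0,0,0],1],[[0,0,0],[0,0,0],1]]' && python3 -m jog '[[[0,0,-0.002],[0,0,0],1],[[0,0,0],[0,0,0],1]]'
```

```text
clock: 5.53
position: [508.9, 376.8, 16.8]
tcp_rot: [0.527, -0.471, -0.527, -0.472]
contact_force: [-0.2, 0.3, -0.8]
opening: 35.2
clock: 5.7
position: [508.9, 376.8, 14.6]
tcp_rot: [0.527, -0.471, -0.527, -0.472]
contact_force: [0.7, -0.3, -1.0]
opening: 35.2
```

```bash
python3 -m jog '[[[0,0,-0.001],[0,0,0],1],[[0,0,0],[0,0,0],0.1],[[0,0,0],[0,0,0],-0.2],[[0,0,0],[0,0,0],-0.35],[[0,0,0],[0,0,0],-0.35]]' && python3 -m jog '[[[0,0,0.015],[0,0,0],-0.35],[[0,0,0.030],[0,0,0],-0.35],[[0,0,0.035],[0,0,0],-0.35],[[0,0,0.035],[0,0,0],-0.35],[[0,0,0.035],[0,0,0],-0.35]]'
```

```text
clock: 6.12
position: [508.6, 376.7, 13.2]
tcp_rot: [0.527, -0.472, -0.527, -0.472]
contact_force: [-0.9, -0.3, 0.0]
opening: 57.4
clock: 6.53
position: [508.2, 376.6, 166.1]
tcp_rot: [-0.527, 0.471, 0.527, 0.472]
contact_force: [0.6, -0.1, 0.3]
opening: 57.7
```

```bash
python3 -m jog '[[[0.003,-0.020,0.010],[0,0,-6],1],[[0.0032,-0.034,0],[0,0,-6],1],[[0.0032,-0.034,0],[0,0,-6],1],[[0.0032,-0.034,0],[0,0,-6],1],[[0.0032,-0.034,0],[0,0,-6],1]]' && python3 -m jog '[[[0.0032,-0.034,0],[0,0,-6],1],[[0.0032,-0.034,0],[0,0,-6],1],[[0.0032,-0.034,0],[0,0,-6],1],[[0.0032,-0.034,0],[0,0,-6],1],[[0.0032,-0.034,0],[0,0,-6],1]]' && python3 -m jog '[[[0.0032,-0.034,0],[0,0,-6],1],[[0.0032,-0.034,0],[0,0,-6],1],[[0.0032,-0.034,0],[0,0,-6],1],[[0.0032,-0.034,0],[0,0,-6],1],[[0.0032,-0.034,0],[0,0,-6],1]]' && python3 -m jog '[[[0.0032,-0.034,0],[0,0,-6],1],[[0.0032,-0.034,0],[0,0,-6],1],[[0.0032,-0.034,0],[0,0,-6],1],[[0,-0.004,0],[0,0,0],1],[[0,0,0],[0,0,0],1]]'; cat > st.py <<'E'
from h import *
from station import env
from scipy.spatial.transform import Rotation as R
o=env.observe(); M=R.from_quat(o["tcp_rot"]).as_matrix(); F=o["contact_force"]
print("tcp",o["position"].round(1),"gauge",tog(o["position"]).round(1),"jaw",np.rad2deg(np.arctan2(M[1,2],M[0,2])).round(2),"toolx",M[:,0].round(3),"F gauge",(F[:2]@Rg).round(1),F[2].round(1),"t",o["clock"])
E
python3 st.py
```

```text
clock: 6.95
position: [524.2, 219.1, 174.5]
tcp_rot: [-0.385, 0.593, 0.385, 0.593]
contact_force: [1.2, -0.4, -0.3]
opening: 0.5
clock: 7.37
position: [540.3, 49.2, 174.5]
tcp_rot: [-0.219, 0.672, 0.219, 0.673]
contact_force: [1.0, -0.0, 0.0]
opening: -0.1
clock: 7.78
position: [556.4, -120.8, 174.5]
tcp_rot: [-0.037, 0.706, 0.038, 0.706]
contact_force: [1.0, 0.7, 0.2]
opening: 0.2
clock: 8.2
position: [565.6, -227.2, 173.9]
tcp_rot: [0.073, 0.703, -0.073, 0.703]
contact_force: [0.4, 1.0, 0.1]
opening: 0.2
tcp [ 565.6 -227.2  173.9] gauge [  55.  -209.1] jaw -11.83 toolx [ 0. -0. -1.] F gauge [0.2 1. ] 0.1 t 8.2
```

```bash
python3 -m jog '[[[0,0,-0.030],[0,0,0],1],[[0,0,-0.035],[0,0,0],1],[[0,0,-0.035],[0,0,0],1],[[0,0,-0.022],[0,0,0],1],[[0,0,0],[0,0,0],1]]'; python3 st.py;  python3 - <<'E'
from h import *
from station import viewer
c=viewer.capture("scene");pickle.dump(c,open("pics/scene3.pkl","wb"))
cv2.imwrite("pics/scene3.png",cv2.convertScaleAbs(cv2.resize(c["color"][120:280,200:520,::-1],None,fx=2.5,fy=2.5,interpolation=cv2.INTER_CUBIC),alpha=1.3))
E
```

```text
clock: 8.62
position: [564.5, -223.1, 48.0]
tcp_rot: [0.072, 0.705, -0.07, 0.702]
contact_force: [-0.5, 0.4, -0.2]
opening: 0.3
tcp [ 564.5 -223.1   48. ] gauge [  53.  -205.3] jaw -11.51 toolx [-0.005  0.003 -1.   ] F gauge [-0.5  0.3] -0.2 t 8.6167
```

View pics/scene3.png

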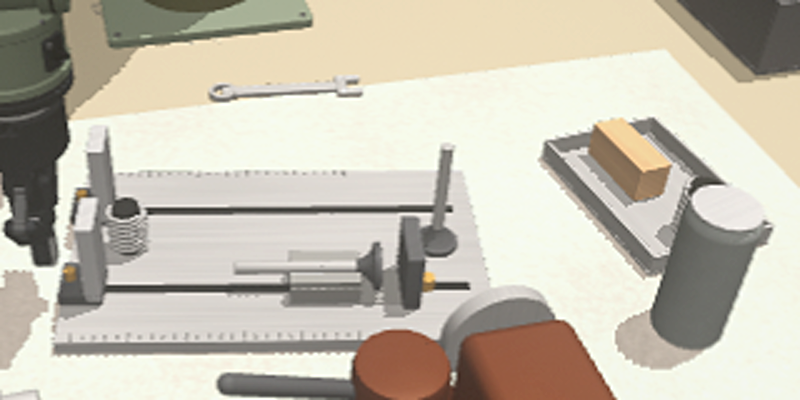

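The block rests flat in the tray at (635,160) and the tray spring looks upright. The closed fingers at (45,245) are behind the far stop. I make contact slowly.

```bash
python3 -m jog '[[[0.0008,0.0039,0],[0,0,0],1],[[0.0008,0.0039,0],[0,0,0],1],[[0.0008,0.0039,0],[0,0,0],1],[[0.0008,0.0039,0],[0,0,0],1],[[0,0,0],[0,0,0],1]]'; python3 st.py; python3 -m jog '[[[0.0008,0.0039,0],[0,0,0],1],[[0.0008,0.0039,0],[0,0,0],1],[[0.0008,0.0039,0],[0,0,0],1],[[0.0008,0.0039,0],[0,0,0],1],[[0.0008,0.0039,0],[0,0,0],1]]'; python3 st.py
```

```text
clock: 9.08
position: [569.9, -208.5, 52.1]
tcp_rot: [0.072, 0.703, -0.071, 0.704]
contact_force: [0.2, 0.6, -0.2]
opening: -0.6
tcp [ 569.9 -208.5   52.1] gauge [  55.4 -189.9] jaw -11.58 toolx [ 0.001  0.    -1.   ] F gauge [0.1 0.7] -0.2 t 9.0833
clock: 9.5
position: [573.3, -190.0, 51.3]
tcp_rot: [0.072, 0.703, -0.072, 0.703]
contact_force: [-0.4, -2.1, 0.6]
opening: -0.2
tcp [ 573.3 -190.    51.3] gauge [  54.9 -171. ] jaw -11.66 toolx [-0. -0. -1.] F gauge [ 0.1 -2.2] 0.6 t 9.5
```

```bash
python3 -m jog '[[[0.0012,0.0058,0],[0,0,0],1],[[0.0016,0.0078,0],[0,0,0],1],[[0.0016,0.0078,0],[0,0,0],1],[[0.0016,0.0078,0],[0,0,0],1],[[0.0016,0.0078,0],[0,0,0],1]]';  python3 -m jog '[[[0.0016,0.0078,0],[0,0,0],1],[[0.0016,0.0078,0],[0,0,0],1],[[0.0016,0.0078,0],[0,0,0],1],[[0.0012,0.0058,0],[0,0,0],1],[[0.0008,0.0039,0],[0,0,0],1]]'; python3 -m jog '[[[0.0004,0.0020,0],[0,0,0],1],[[0.0,0.0,0],[0,0,0],1]]'; python3 st.py; python3 - <<'E'
from h import *
from station import viewer
for n in("scene","top"):
    c=viewer.capture(n);pickle.dump(c,open(f"pics/{n}4.pkl","wb")); P=cloud(c);g=tog(P);Z=P[...,2]
    m=(abs(g[...,0]-55)<25)&(g[...,1]<-20)&(Z>44)&(Z<50);f=g[m][:,1]
    m2=(abs(g[...,0]-55)<7)&(g[...,1]<60)&(Z>40)&(Z<56)
    print(n,"front at z44-50, sorted max",np.sort(f)[-8:].round(1),"all stem-height pts",np.sort(g[m2][:,1]).round(0)[::6])
    if n=="scene": cv2.imwrite("pics/scene4.png",cv2.convertScaleAbs(cv2.resize(c["color"][170:270,200:400,::-1],None,fx=4,fy=4,interpolation=cv2.INTER_CUBIC),alpha=1.3))
E
```

```text
clock: 9.92
position: [581.0, -152.2, 51.2]
tcp_rot: [0.072, 0.704, -0.072, 0.703]
contact_force: [-0.3, -2.0, 1.0]
opening: 0.2
clock: 10.33
position: [587.8, -119.1, 51.3]
tcp_rot: [0.072, 0.704, -0.071, 0.703]
contact_force: [0.3, -2.4, 0.5]
opening: 0.0
clock: 10.5
position: [588.1, -117.6, 51.2]
tcp_rot: [0.072, 0.704, -0.072, 0.703]
contact_force: [-0.0, -0.6, -0.8]
opening: 0.1
tcp [ 588.1 -117.6   51.2] gauge [ 54.5 -97.1] jaw -11.63 toolx [-0.  0. -1.] F gauge [ 0.1 -0.6] -0.8 t 10.5
scene front at z44-50, sorted max [-22.5 -22.5 -22.5 -22.5 -20.3 -20.3 -20.3 -20.2] all stem-height pts [-614. -611. -610. -304. -303. -104.  -99.  -96.  -69.  -38.  -36.  -31.
  -29.  -25.  -22.  -20.  -16.  -14.   -9.   -7.   -5.   -0.    2.    6.
    9.   13.   17.   20.   24.   29.   31.   35.   38.   40.   42.   46.
   49.   53.   57.   60.]
top front at z44-50, sorted max [-26.1 -25.7 -25.2 -23.5 -23.1 -22.7 -22.2 -20.1] all stem-height pts [-612. -610. -608.  -38.  -32.  -27.  -23.  -17.  -13.   -8.   -4.    2.
    7.   14.   17.   23.   27.   33.   38.   42.   47.   51.   57.]
```

View pics/scene4.png

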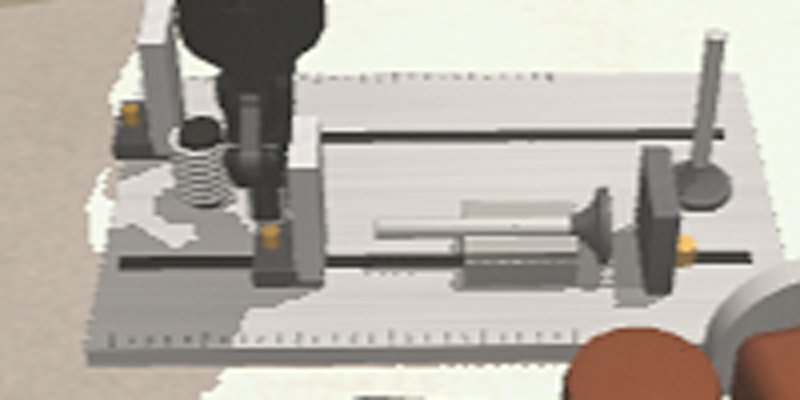

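The stop's face is around (322,230) and the stem tip at (375,228). That leaves about 30 mm to contact and 17 mm more to home. I continue, slowing down near the tip.

```bash
python3 -m jog '[[[0.0012,0.0058,0],[0,0,0],1],[[0.0016,0.0078,0],[0,0,0],1],[[0.0012,0.0058,0],[0,0,0],1],[[0.0008,0.0039,0],[0,0,0],1],[[0.0004,0.0020,0],[0,0,0],1]]' >/dev/null; python3 st.py;  python3 -m jog '[[[0.0004,0.0020,0],[0,0,0],1],[[0.0004,0.0020,0],[0,0,0],1],[[0.0004,0.0020,0],[0,0,0],1],[[0.0004,0.0020,0],[0,0,0],1],[[0.0004,0.0020,0],[0,0,0],1]]'>/dev/null; python3 st.py; python3 -m jog '[[[0.0004,0.0020,0],[0,0,0],1],[[0.0004,0.0020,0],[0,0,0],1],[[0.0004,0.0020,0],[0,0,0],1]]' >/dev/null; python3 st.py
```

```text
tcp [593.4 -91.8  51.3] gauge [ 54.5 -70.8] jaw -11.6 toolx [-0.  0. -1.] F gauge [ 0.1 -2.3] 0.7 t 11.0167
tcp [595.3 -82.8  51.3] gauge [ 54.5 -61.7] jaw -11.67 toolx [-0. -0. -1.] F gauge [ 0.6 -3.4] 0.0 t 11.4333
tcp [596.5 -76.7  51.3] gauge [ 54.4 -55.4] jaw -11.66 toolx [-0. -0. -1.] F gauge [ 0.9 -3.6] -0.9 t 11.6833
```

```bash
for i in 1; do python3 -m jog '[[[0.0003,0.0015,0],[0,0,0],1],[[0.0003,0.0015,0],[0,0,0],1]]' >/dev/null; python3 st.py;  python3 -m jog '[[[0.0002,0.0010,0],[0,0,0],1],[[0.0002,0.0010,0],[0,0,0],1]]' >/dev/null; python3 st.py; done
```

```text
tcp [597.1 -73.7  51.3] gauge [ 54.4 -52.3] jaw -11.65 toolx [-0. -0. -1.] F gauge [ 1.9 -2.8] -0.5 t 11.85
tcp [597.5 -71.7  51.3] gauge [ 54.4 -50.4] jaw -11.65 toolx [-0. -0. -1.] F gauge [ 1.1 -3.2] 0.6 t 12.0167
```

```bash
python3 -m jog '[[[0.0002,0.0010,0],[0,0,0],1],[[0,0,0],[0,0,0],1]]' >/dev/null; python3 st.py
```

```text
tcp [597.7 -70.6  51.3] gauge [ 54.3 -49.2] jaw -11.64 toolx [-0.  0. -1.] F gauge [ 1.1 -1.1] -0.7 t 12.1833
```

```bash
python3 -m jog '[[[0.0002,0.0010,0],[0,0,0],1]]' >/dev/null; python3 st.py; python3 -m jog '[[[0.0002,0.0010,0],[0,0,0],1]]' >/dev/null; python3 st.py;python3 -m jog '[[[0.0002,0.0010,0],[0,0,0],1]]' >/dev/null; python3 st.py
```

```text
tcp [597.7 -70.1  51.3] gauge [ 54.3 -48.7] jaw -11.67 toolx [-0. -0. -1.] F gauge [  0.9 -11.1] 1.3 t 12.2667
tcp [597.7 -70.1  51.3] gauge [ 54.3 -48.7] jaw -11.7 toolx [-0.001 -0.002 -1.   ] F gauge [  0.  -14.2] 1.9 t 12.35
tcp [597.7 -70.1  51.3] gauge [ 54.2 -48.7] jaw -11.74 toolx [-0.001 -0.003 -1.   ] F gauge [  0.2 -19.5] 3.2 t 12.4333
```

The force jumps from 3 N to 19 N with the TCP stopped at gauge y = -48.7, so the valve is home (predicted tip about -20). I back off, rise and check.

```bash
python3 -m jog '[[[-0.0010,-0.0050,0],[0,0,0],1],[[-0.002,-0.0098,0],[0,0,0],1],[[0,0,0.025],[0,0,0],1],[[0,0,0.035],[0,0,0],1],[[0,0,0.028],[0,0,0],1]]' && python3 -m jog '[[[-0.015,-0.013,0],[0,0,0],1],[[-0.024,-0.021,0],[0,0,0],1],[[-0.024,-0.021,0],[0,0,0],1],[[-0.024,-0.021,0],[0,0,0],1],[[-0.024,-0.021,0],[0,0,0],1]]' && python3 -m jog '[[[-0.024,-0.021,0],[0,0,0],1],[[-0.001,0,0],[0,0,0],1],[[0,0,0],[0,0,0],1]]'; python3 st.py; python3 - <<'E'
from h import *
from station import viewer
for n in("scene","top"):
    c=viewer.capture(n);pickle.dump(c,open(f"pics/{n}5.pkl","wb")); P=cloud(c);g=tog(P);Z=P[...,2]
    for x in(-55,55):
        m=(abs(g[...,0]-x)<18)&(g[...,1]<0)&(g[...,1]>-180)&(Z>96)&(Z<112);print(n,x,"stop top y",np.percentile(g[m][:,1],[5,50,95]).round(1),m.sum())
    if n=="scene":cv2.imwrite("pics/scene5.png",cv2.convertScaleAbs(cv2.resize(c["color"][170:270,200:400,::-1],None,fx=4,fy=4,interpolation=cv2.INTER_CUBIC),alpha=1.3))
E
```

```text
clock: 12.85
position: [595.0, -83.0, 140.9]
tcp_rot: [0.072, 0.704, -0.072, 0.703]
contact_force: [0.7, 0.7, 0.2]
opening: -0.2
clock: 13.27
position: [482.8, -180.5, 139.4]
tcp_rot: [0.072, 0.703, -0.072, 0.704]
contact_force: [1.4, -0.6, -0.6]
opening: -0.0
clock: 13.52
position: [458.2, -202.0, 139.5]
tcp_rot: [0.073, 0.703, -0.073, 0.703]
contact_force: [1.7, 0.8, -1.0]
opening: -0.0
tcp [ 458.2 -202.   139.5] gauge [ -55.3 -206.4] jaw -11.8 toolx [-0. -0. -1.] F gauge [1.5 1.1] -1.0 t 13.5167
scene -55 stop top y [-176.  -167.7 -161.5] 70
scene 55 stop top y [-36.6 -28.2 -21.6] 86
top -55 stop top y [-172.1 -165.8 -159.9] 61
top 55 stop top y [-34.4 -27.2 -20.1] 66
```

View pics/scene5.png

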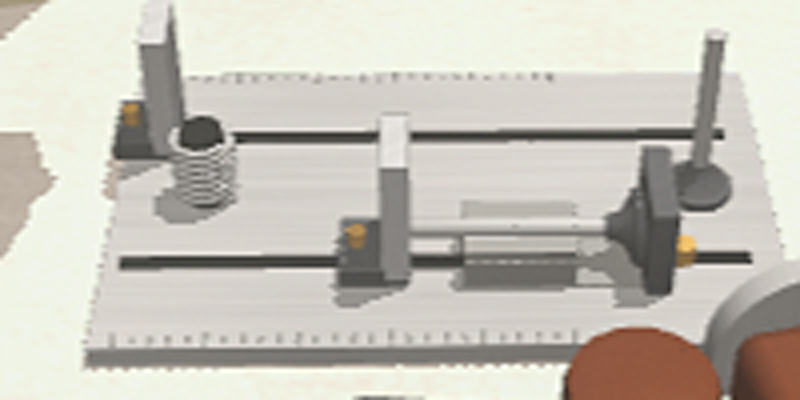

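The head at (625,228) is against the fence and the stop face at (408,230) touches the stem tip. The spring and the standing valve are upright. Next is the near stop.

```bash
python3 -m jog '[[[0,0,-0.025],[0,0,0],1],[[0,0,-0.035],[0,0,0],1],[[0,0,-0.028],[0,0,0],1],[[0,0,0],[0,0,0],1],[[0,0,0],[0,0,0],1]]'>/dev/null; python3 st.py; python3 -m jog '[[[0.0008,0.0039,0],[0,0,0],1],[[0.0008,0.0039,0],[0,0,0],1],[[0.0008,0.0039,0],[0,0,0],1],[[0.0008,0.0039,0],[0,0,0],1],[[0.0008,0.0039,0],[0,0,0],1]]'>/dev/null;  python3 -m jog '[[[0.0008,0.0039,0],[0,0,0],1],[[0.0008,0.0039,0],[0,0,0],1],[[0.0008,0.0039,0],[0,0,0],1]]'>/dev/null; python3 st.py
```

```text
tcp [ 459.4 -199.7   51. ] gauge [ -54.6 -203.9] jaw -11.57 toolx [-0.002  0.001 -1.   ] F gauge [0.4 0.7] 0.6 t 14.0333
tcp [ 465.7 -169.1   51.4] gauge [ -54.6 -172.7] jaw -11.66 toolx [ 0. -0. -1.] F gauge [ 0.5 -2.2] 0.9 t 14.7
```

```bash
python3 -m jog '[[[0.0012,0.0058,0],[0,0,0],1],[[0.0016,0.0078,0],[0,0,0],1],[[0.0016,0.0078,0],[0,0,0],1],[[0.0016,0.0078,0],[0,0,0],1],[[0.0016,0.0078,0],[0,0,0],1]]'>/dev/null; python3 st.py; python3 -m jog '[[[0.0016,0.0078,0],[0,0,0],1],[[0.0016,0.0078,0],[0,0,0],1],[[0.0016,0.0078,0],[0,0,0],1],[[0.0016,0.0078,0],[0,0,0],1],[[0.0016,0.0078,0],[0,0,0],1]]'>/dev/null; python3 -m jog '[[[0.0016,0.0078,0],[0,0,0],1],[[0.0012,0.0058,0],[0,0,0],1],[[0.0008,0.0039,0],[0,0,0],1],[[0.0004,0.0020,0],[0,0,0],1],[[0,0,0],[0,0,0],1]]'>/dev/null; python3 st.py
```

```text
tcp [ 473.5 -131.4   51.2] gauge [ -54.8 -134.2] jaw -11.63 toolx [-0.  0. -1.] F gauge [-0.1 -2.3] 0.4 t 15.1167
tcp [485.3 -73.4  51.2] gauge [-55.1 -75. ] jaw -11.62 toolx [-0.  0. -1.] F gauge [-0.8  0.9] -0.2 t 15.95
```

```bash
python3 -m jog '[[[0.0008,0.0039,0],[0,0,0],1],[[0.0008,0.0039,0],[0,0,0],1],[[0.0008,0.0039,0],[0,0,0],1],[[0.0006,0.0029,0],[0,0,0],1],[[0.0004,0.0020,0],[0,0,0],1]]'>/dev/null; python3 -m jog '[[[0.0004,0.0020,0],[0,0,0],1],[[0.0002,0.0010,0],[0,0,0],1],[[0,0,0],[0,0,0],1],[[0,0,0],[0,0,0],1]]'>/dev/null; python3 st.py
```

```text
tcp [489.3 -54.2  51.3] gauge [-55.2 -55.4] jaw -11.64 toolx [-0.  0. -1.] F gauge [-0.5  0.2] 0.3 t 16.7
```

```bash
python3 -m jog '[[[0.0003,0.0015,0],[0,0,0],1],[[0.0003,0.0015,0],[0,0,0],1],[[0.0002,0.0010,0],[0,0,0],1],[[0.0002,0.0010,0],[0,0,0],1],[[0,0,0],[0,0,0],1]]'>/dev/null; python3 st.py; python3 - <<'E'
from h import *
from station import viewer
for n in("scene","top"):
    c=viewer.capture(n);pickle.dump(c,open(f"pics/{n}6.pkl","wb")); P=cloud(c);g=tog(P);Z=P[...,2]
    for x in(-55,55):
        m=(abs(g[...,0]-x)<18)&(g[...,1]<0)&(g[...,1]>-45)&(Z>96)&(Z<112);print(n,x,"stop top y",np.percentile(g[m][:,1],[5,50,95]).round(1),m.sum())
E
```

```text
tcp [490.3 -49.1  51.3] gauge [-55.2 -50.2] jaw -11.64 toolx [-0.  0. -1.] F gauge [ 0.6 -0.5] -0.7 t 17.1167
scene -55 stop top y [-36.  -29.1 -22.3] 59
scene 55 stop top y [-36.6 -28.2 -21.6] 87Traceback (most recent call last):
  File "<stdin>", line 6, in <module>
    return _quantile_unchecked(
        a, q, axis, out, overwrite_input, method, keepdims, weights)
    return _ureduce(a,
                    func=_quantile_ureduce_func,
    ...<5 lines>...
                    overwrite_input=overwrite_input,
                    method=method)
    r = func(a, **kwargs)
    result = _quantile(arr,
                       quantiles=q,
    ...<2 lines>...
                       out=out,
                       weights=wgt)
    slices_having_nans = np.isnan(arr[-1, ...])
                                  ~~~^^^^^^^^^
IndexError: index -1 is out of bounds for axis 0 with size 0
```

```bash
python3 -m jog '[[[0.0001,0.0006,0],[0,0,0],1],[[0.0001,0.0006,0],[0,0,0],1],[[0,0,0],[0,0,0],1],[[0,0,0],[0,0,0],1]]'>/dev/null; python3 st.py; python3 -m jog '[[[-0.0010,-0.0050,0],[0,0,0],1],[[-0.002,-0.0098,0],[0,0,0],1],[[0,0,0.025],[0,0,0],1],[[0,0,0.035],[0,0,0],1],[[0,0,0.035],[0,0,0],1]]' && python3 -m jog '[[[-0.005,-0.030,0.03],[0,0,0],1],[[-0.006,-0.035,0],[0,0,0],1],[[-0.006,-0.035,0],[0,0,0],1],[[-0.006,-0.035,0],[0,0,0],1],[[-0.006,-0.035,0],[0,0,0],1]]' && python3 -m jog '[[[-0.006,-0.035,0],[0,0,0],1],[[-0.006,-0.035,0],[0,0,0],1],[[0,0,0],[0,0,0],1]]';  python3 - <<'E'
from h import *
from station import viewer
ims=[]
for n in("scene","top"):
    c=viewer.capture(n);pickle.dump(c,open(f"pics/{n}7.pkl","wb")); P=cloud(c);g=tog(P);Z=P[...,2]
    for x in(-55,55):
        m=(abs(g[...,0]-x)<18)&(g[...,1]<0)&(g[...,1]>-45)&(Z>96)&(Z<112);print(n,x,"stop top y",np.percentile(g[m][:,1],[5,50,95]).round(1),g[m][:,1].mean().round(2),m.sum())
    a=c["color"][130:280,200:520] if n=="scene" else c["color"][140:270,150:400]
    a=cv2.resize(a[:,:,::-1],(640,300 if n=="scene" else 300),interpolation=cv2.INTER_CUBIC);ims.append(a)
cv2.imwrite("pics/final.png",cv2.convertScaleAbs(np.vstack(ims),alpha=1.3))
E
```

```text
tcp [490.5 -48.1  51.3] gauge [-55.2 -49.2] jaw -11.65 toolx [-0.  0. -1.] F gauge [ 1.3 -0.6] -0.5 t 17.55
clock: 17.97
position: [486.6, -63.9, 147.2]
tcp_rot: [0.072, 0.704, -0.072, 0.703]
contact_force: [0.5, 0.1, -0.4]
opening: 0.0
clock: 18.38
position: [457.4, -234.8, 175.7]
tcp_rot: [0.072, 0.703, -0.072, 0.703]
contact_force: [0.3, 0.1, -0.9]
opening: 0.2
clock: 18.63
position: [443.2, -309.9, 175.1]
tcp_rot: [0.074, 0.704, -0.076, 0.703]
contact_force: [-0.6, -1.4, 0.2]
opening: -0.1
scene -55 stop top y [-36.3 -29.3 -22.2] -29.38 63
scene 55 stop top y [-36.6 -28.2 -21.6] -29.04 84
top -55 stop top y [-34.7 -27.6 -20.6] -27.64 69
top 55 stop top y [-34.4 -27.  -19.8] -27.08 68
```

View pics/final.png

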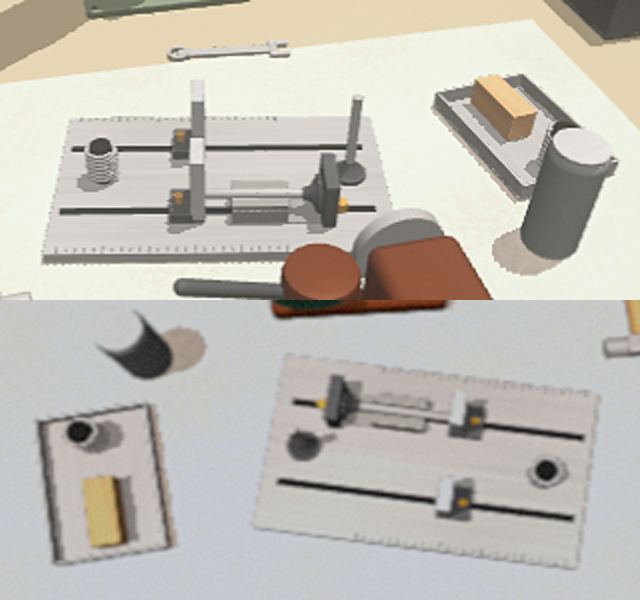

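The final picture shows the block flat in the tray at (503,105), with all the loose items standing. The valve is home, with its head on the fence at (320,192). The two stops are in line to about 0.5 mm, by both the TCP readings and the cameras.

```bash
python3 -c "
from station import sign_off
print(sign_off())"
```

```text
the job is handed in; nothing more can be done
None
```

The job is done and handed in at about 18.7 s of the 61 s limit; the hand-in reported no verdict.

- **Block:** I gripped it on the near track and laid it flat in the tray's empty half. Pressing down while gripping gave 18 N, under the 40 N limit. The tray spring was not disturbed.
- **Far stop and valve:** I pushed the stop slowly from behind with the closed fingers, so the gripper never came near the valve. The force was about 3 N while the valve slid, then rose to 11–19 N with the tool stopped, so the valve is home. Backing away left the stop touching the stem tip.
- **Near stop:** I pushed it the same way to the same line. The tool readings put the two faces 0.5 mm apart, and the two cameras put them 0.3 and 0.6 mm apart. All three readings have the near stop slightly behind.
- **Last look:** The valve head is on the fence and the stop is on the stem tip. Both springs, the standing valve and the oil can are upright, and the arm is clear of everything.

One mid-job check failed: the top-camera reading before the near stop's final push returned no points, because the arm was in the way. I repeated it with the arm clear, and it agreed. No checks disagreed beyond these sub-millimetre differences.

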